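# Find the full blade tin by its weight

## Task

Three identical closed tins hold the spare steel clipper blades and only the heaviest is still full. Starting with the tin nearest the fan and working away from it, lift each one upright about 5 cm straight up off its coaster, feel its weight for a moment, and set it gently back on its coaster, leaving the other things on the table where they are. Finish holding the heaviest tin upright and still in the gripper with its underside at least 15 cm above the table, the two lighter tins back standing on their coasters; if the last one lifted is the heaviest it may simply be kept in the hand.

Things in the scene. Friction and masses are not known exactly. Their poses are not given: they have to be found in the camera images.
- tin_a_mid (a point): closed round aluminium tin, upright, 64 mm diameter, 54 mm tall (65 mm over the lid band of the top 15 mm); the point is at its centre, 27 mm above its underside; z is its axis, up. The three tins look exactly alike and any of them may stand on any coaster; only their weight differs: one weighs 0.40 to 0.52 kg, the other two 0.12 to 0.27 kg each
- tin_b_mid (a point): closed round aluminium tin, upright, 64 mm diameter, 54 mm tall (65 mm over the lid band of the top 15 mm); the point is at its centre, 27 mm above its underside; z is its axis, up. The three tins look exactly alike and any of them may stand on any coaster; only their weight differs: one weighs 0.40 to 0.52 kg, the other two 0.12 to 0.27 kg each
- tin_c_mid (a point): closed round aluminium tin, upright, 64 mm diameter, 54 mm tall (65 mm over the lid band of the top 15 mm); the point is at its centre, 27 mm above its underside; z is its axis, up. The three tins look exactly alike and any of them may stand on any coaster; only their weight differs: one weighs 0.40 to 0.52 kg, the other two 0.12 to 0.27 kg each
- tin_a: the same tin as point tin_a_mid; origin at the centre of its underside
- tin_b: the same tin as point tin_b_mid; origin at the centre of its underside
- tin_c: the same tin as point tin_c_mid; origin at the centre of its underside
- place_near (a point): centre of the top face of a round cork coaster, 90 mm diameter, 5 mm thick, fixed, its top 5 mm above the table: nearest the white clip-on fan (0.32 m tall, clamped at the left edge of the table), on the robot's left (+y); one tin stands on its centre at the start
- place_middle (a point): centre of the top face of a round cork coaster, 90 mm diameter, 5 mm thick, fixed, its top 5 mm above the table: the middle one; one tin stands on its centre at the start
- place_far (a point): centre of the top face of a round cork coaster, 90 mm diameter, 5 mm thick, fixed, its top 5 mm above the table: farthest from the fan, on the robot's right (-y); one tin stands on its centre at the start
- coaster_near: the same coaster as point place_near; origin at the centre of its underside
- coaster_middle: the same coaster as point place_middle; origin at the centre of its underside
- coaster_far: the same coaster as point place_far; origin at the centre of its underside
- clipper: matte black hair clipper lying along its x axis, about 180 x 50 x 41 mm (from 73 mm behind its origin to the blade's teeth 107 mm ahead); leave alone; origin on its underside
- trimmer: slim steel detail trimmer lying along its x axis between two of the coasters, 130 x 32 x 28 mm; leave alone; origin at the centre of its underside
- section_clip: pink plastic sectioning clip lying along its x axis between two of the coasters, 95 x 14 x 28 mm; leave alone; origin at the centre of its underside
- paddle_brush: wooden paddle brush, bristles down, lying along its x axis (handle towards -x of its own frame), 220 x 70 x 34 mm; leave alone; origin on the table under the neck, between head and handle
- comb: black plastic comb lying along its x axis, 180 x 35 x 6 mm; leave alone; origin at the centre of its underside
- comb_guard: black plastic clip-on comb guard, 55 x 46 x 16 mm; leave alone; origin at the centre of its underside
- tonic: amber glass bottle standing upright, 52 mm diameter, 130 mm tall; leave alone; origin at the centre of its underside
Not all that is in view belongs to the job. Leave any purple look-alike of the tin_a alone.

How it is judged:
On the way, in this order (a step that is already met when the one before it is completed fails the run):
1. the tin nearest the fan is lifted off its coaster and felt in the hand (((height (world z) of tin_a_mid above 0.062 m and horizontal distance between tin_a_mid and place_near below 0.06 m and contact force between the fingers and tin_a above 0.5 N and contact force between tin_a and coaster_near below 0.05 N) or (height (world z) of tin_b_mid above 0.062 m and horizontal distance between tin_b_mid and place_near below 0.06 m and contact force between the fingers and tin_b above 0.5 N and contact force between tin_b and coaster_near below 0.05 N) or (height (world z) of tin_c_mid above 0.062 m and horizontal distance between tin_c_mid and place_near below 0.06 m and contact force between the fingers and tin_c above 0.5 N and contact force between tin_c and coaster_near below 0.05 N))), for 0.3 s.
2. then the middle tin is lifted off its coaster (((height (world z) of tin_a_mid above 0.062 m and horizontal distance between tin_a_mid and place_middle below 0.06 m and contact force between the fingers and tin_a above 0.5 N and contact force between tin_a and coaster_middle below 0.05 N) or (height (world z) of tin_b_mid above 0.062 m and horizontal distance between tin_b_mid and place_middle below 0.06 m and contact force between the fingers and tin_b above 0.5 N and contact force between tin_b and coaster_middle below 0.05 N) or (height (world z) of tin_c_mid above 0.062 m and horizontal distance between tin_c_mid and place_middle below 0.06 m and contact force between the fingers and tin_c above 0.5 N and contact force between tin_c and coaster_middle below 0.05 N))), for 0.3 s.
3. then the tin farthest from the fan is lifted off its coaster (((height (world z) of tin_a_mid above 0.062 m and horizontal distance between tin_a_mid and place_far below 0.06 m and contact force between the fingers and tin_a above 0.5 N and contact force between tin_a and coaster_far below 0.05 N) or (height (world z) of tin_b_mid above 0.062 m and horizontal distance between tin_b_mid and place_far below 0.06 m and contact force between the fingers and tin_b above 0.5 N and contact force between tin_b and coaster_far below 0.05 N) or (height (world z) of tin_c_mid above 0.062 m and horizontal distance between tin_c_mid and place_far below 0.06 m and contact force between the fingers and tin_c above 0.5 N and contact force between tin_c and coaster_far below 0.05 N))), for 0.3 s.
At the end, for the whole second after the job is handed in: The heaviest tin is held by the fingers alone, its centre over 165 mm above the table, within 20 degrees of upright, still; the other two stand released within 25 mm of their starts, each loading its coaster with under 3.3 N (only light tins do); other things are within 30 mm of their starts (((height (world z) of tin_a_mid above 0.165 m and angle between tin_a_mid's own z axis and vertical below 0.35 rad and contact force between the fingers and tin_a above 1 N and linear speed of tin_a below 0.05 m/s and distance of each of tin_b_mid, tin_c_mid from where it was at the start of the episode below 0.025 m and angle between each of tin_b_mid, tin_c_mid's own z axis and vertical below 0.15 rad and linear speed of each of tin_b, tin_c below 0.03 m/s and contact force between the fingers and tin_b below 0.1 N and contact force between tin_a and tin_b below 0.05 N and contact force between each of tin_b, tin_c and anything else below 3.3 N and contact force between the fingers and tin_c below 0.1 N and contact force between tin_a and tin_c below 0.05 N) or (height (world z) of tin_b_mid above 0.165 m and angle between tin_b_mid's own z axis and vertical below 0.35 rad and contact force between the fingers and tin_b above 1 N and linear speed of tin_b below 0.05 m/s and distance of each of tin_a_mid, tin_c_mid from where it was at the start of the episode below 0.025 m and angle between each of tin_a_mid, tin_c_mid's own z axis and vertical below 0.15 rad and linear speed of each of tin_a, tin_c below 0.03 m/s and contact force between the fingers and tin_a below 0.1 N and contact force between tin_b and tin_a below 0.05 N and contact force between each of tin_a, tin_c and anything else below 3.3 N and contact force between the fingers and tin_c below 0.1 N and contact force between tin_b and tin_c below 0.05 N) or (height (world z) of tin_c_mid above 0.165 m and angle between tin_c_mid's own z axis and vertical below 0.35 rad and contact force between the fingers and tin_c above 1 N and linear speed of tin_c below 0.05 m/s and distance of each of tin_a_mid, tin_b_mid from where it was at the start of the episode below 0.025 m and angle between each of tin_a_mid, tin_b_mid's own z axis and vertical below 0.15 rad and linear speed of each of tin_a, tin_b below 0.03 m/s and contact force between the fingers and tin_a below 0.1 N and contact force between tin_c and tin_a below 0.05 N and contact force between each of tin_a, tin_b and anything else below 3.3 N and contact force between the fingers and tin_b below 0.1 N and contact force between tin_c and tin_b below 0.05 N)) and distance of each of clipper, trimmer, section_clip, paddle_brush, comb, comb_guard, tonic from where it was at the start of the episode below 0.03 m); the arm keeps its last pose, push and grip.
It fails at once if a tin is tipped more than about 35 degrees (angle between any of tin_a_mid, tin_b_mid, tin_c_mid's own z axis and vertical above 0.6 rad).
It fails at once if a tin is let fall (faster than 0.6 m/s with no finger on it) ((linear speed of tin_a above 0.6 m/s and contact force between the fingers and tin_a below 0.05 N) or (linear speed of tin_b above 0.6 m/s and contact force between the fingers and tin_b below 0.05 N) or (linear speed of tin_c above 0.6 m/s and contact force between the fingers and tin_c below 0.05 N)).
It fails at once if one of the other things on the table (clipper, trimmer, clip, brush, comb, guard, bottle) is moved more than 30 mm (distance of any of clipper, trimmer, section_clip, paddle_brush, comb, comb_guard, tonic from where it was at the start of the episode above 0.03 m).
It also fails if it takes over 67 s, if anything falls off the work surface, if the arm or the gripper's body presses on something with over 40 N, if the wrist force passes 120 N, or if a joint passes its speed limit or range.

## Robot

A 6-joint arm with a two-finger parallel gripper is mounted at the origin on the work surface. World frame = base frame: x ahead of the robot, y to its left, z up, the work surface at z = 0. Lengths are in m, angles in rad, forces in N, time in s.
With the tool pointing down it reaches from about 0.375 to 0.975 m from the base axis. Payload 3.8 kg.
Tool frame: the origin (TCP) lies midway between the tips of the shut fingers; the grasp point (between the pads) lies 19 mm behind it; z points along the fingers, y is the direction in which the jaws open and shut (so a half turn about z gives the same grasp; the last joint's range is limited). The gripper opens to 85 mm and grips with 20 to 120 N. Pads are 22 mm wide; open, the fingers measure 114 mm over their backs; the gripper's body (76 mm by 85 mm) begins 54 mm behind the grasp point. The pads swing forward as they close: fully open they stand 13 mm farther back than shut.
Start: joints at [1.267, 0.264, 1.604, -0, 1.274, -0.037], TCP at [0.178, 0.651, 0.231] pointing down, gripper open.
Joint ranges: [-2.63, 2.63], [-0.94, 2.18], [0.31, 2.57], [-1.31, 4.45], [0, 2.66], [-2.55, 2.55]. Speed limits (rad/s): [2.57, 2.57, 3.14, 3.14, 3.14, 3.14].

## Interface

Orientations are given as a rotation vector (axis times angle).
In Python, from workcell import bot gives the robot as it stands.
- The arm moves only by the tool drive_tool, never from a script. Its argument "steps" is a list of rows, each a list of 2 entries, a list of its own where there are three numbers: the shift along the tool's x, y, z in mm, then the turn about the tool's z in degrees. In form: [[[dx, dy, dz], twist], ...]. A call has 1 to 8 rows; each row shifts and turns the commanded pose from where the row before left it, along the tool's axes as they then stand; what a row does not reach is not made up. A row lasts 1/12 s, in which the tool goes at most 41.7 mm and 7.16 degrees, less where a joint would pass 70% of its speed; a pose out of reach is approached as far as the arm can. A call is refused whole if a number of a shift passes 41.7 or a number of a turn 7.16, either way. A call with a gripper value outside its range is refused whole. "jaw" is the opening, from 0 (shut) to 1 (fully open), set as the call begins (left out, the last holds). The fingers move at their own pace and stop on an object; "force" is the grip in N (left out, the last holds). Time passes only in rows, so rows that do not move let the fingers close. It gives the time, the measured TCP pose, the force and the opening at its end, in the units of the state.
- bot.read_state(): the state, without advancing time (a new reading comes with each control period).
- bot.read_camera(name): name is "side" or "top" or "wrist"; returns the picture (400x640x3 uint8, red, green, blue); there is no depth.
- bot.camera_info(name): a dict with "fx", "fy", "cx", "cy" (pixels), "position" and "attitude" of the camera in the world. Camera axes: x right, y down, z forward; pixel columns grow to the right and rows downward; lengths in m; the calibration is good to about 2 mm. A picture is of the moment at which its call begins: read the wrist's pose just before it. camera_info takes no time and is no camera call; for the wrist camera it gives the pose at the moment of the call.
- bot.finish_job(): hands the job in, once; it reports no verdict.
The state is a dict: "time": time; "q": joint angles; "joint_vel": joint speeds; "joint_torque": joint torques, N m; "tool_pos": TCP position; "tcp_rot": TCP orientation; "wrist_force": force on the tool from outside, world axes, zero at the start; "torque": the same for the moment, N m; "width": opening from 0.0 (shut) to 1.0 (fully open).
Only numpy, scipy, OpenCV 4.12 (cv2) and the standard library are available. Lean on these libraries where they do the work, as an engineer would, in place of code of your own. Each camera call takes 0.05 s, during which the arm holds its last target.

## Working session

There is one attempt and no reset: what is moved stays moved. The work goes in short steps, Python scripts to look and compute and a tool call to move; the robot and the scene stay as the last step left them, time stands still between calls to the robot, and variables do not carry over. Pictures are saved under pics/ and viewed, and the job is handed in when it is done.

Besides the shell and the picture viewer there is one more tool, called after "Emit:" by a JSON object that holds its "fn" and its "kwargs". drive_tool: Moves the arm, as the interface text tells. Its arguments: {"type":"object","properties":{"steps":{"type":"array","items":{"type":"array"}},"jaw":{"type":"number"},"force":{"type":"number"}},"required":["steps"]}

```bash
mkdir -p pics
python3 - <<'E'
from workcell import bot
import cv2
s=bot.read_state(); print(s)
for n in ("top","side","wrist"):
    i=bot.camera_info(n); print(n,i)
    cv2.imwrite(f"pics/{n}0.png",cv2.cvtColor(bot.read_camera(n),cv2.COLOR_RGB2BGR))
E
```

```text
{'time': 0.0, 'q': array([ 1.26710369e+00,  2.64755055e-01,  1.60539942e+00,  6.67492073e-06,
        1.27370060e+00, -3.68786978e-02]), 'joint_vel': array([-2.31687038e-05,  8.81035381e-04,  1.53048805e-03,  4.69301468e-04,
       -3.10694479e-05,  1.00325804e-04]), 'joint_torque': array([ 2.17163150e-03, -5.15114272e+01, -3.67310071e+01,  3.03409779e-04,
        1.27075537e-02,  8.78327651e-07]), 'tool_pos': array([0.17773321, 0.65040895, 0.22994702]), 'tcp_rot': array([-0.41781925, -3.1132894 ,  0.00350028]), 'wrist_force': array([-0.03705929,  0.35195603,  0.11116403]), 'torque': array([-0.02507775,  0.03547164,  0.02048971]), 'width': 0.9983234754438953}
top {'fx': 411.44597001668234, 'fy': 411.44597001668234, 'cx': 324.4337390106837, 'cy': 198.51631299122366, 'position': array([4.79876068e-01, 4.30341573e-04, 1.13444344e+00]), 'attitude': array([-2.17432574,  2.15016306, -0.17755753])}
side {'fx': 417.84558828966954, 'fy': 417.84558828966954, 'cx': 320.67599080878506, 'cy': 200.63387768294604, 'position': array([ 0.01328643, -0.83042613,  0.72876423]), 'attitude': array([-2.06340951,  0.66484932, -0.35632852])}
wrist {'fx': 315.9834311959087, 'fy': 315.9834311959087, 'cx': 322.6295952138358, 'cy': 199.9898615370463, 'position': array([0.11381139, 0.66825756, 0.37268803]), 'attitude': array([2.32022171, 1.77155854, 0.23476995])}
```

View pics/top0.png

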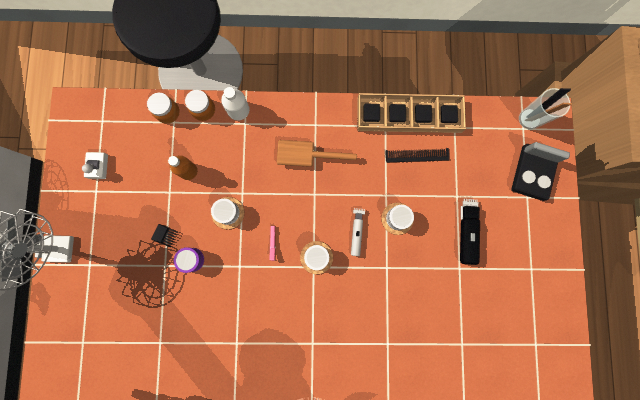

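View pics/side0.png

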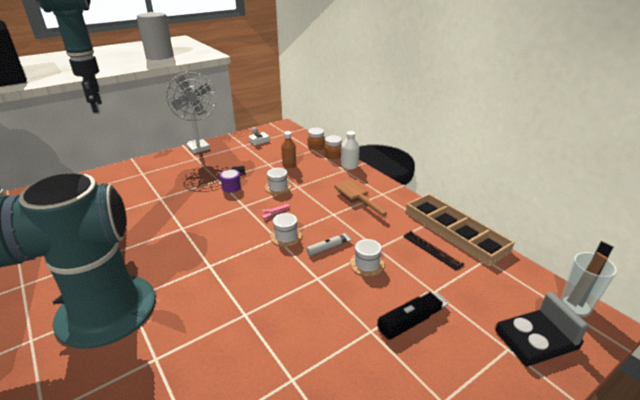

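View pics/wrist0.png

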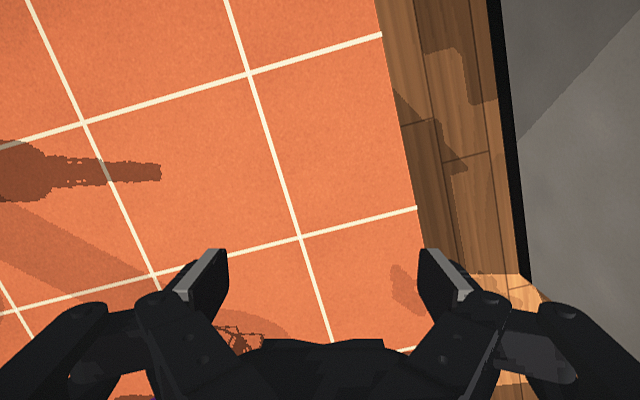

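The top view (+x is up, +y is left) shows three white-lidded tins on cork coasters at about (226,211), (317,258) and (401,217). A purple-banded look-alike with no coaster is at (187,260), and the fan is at far left (15,250). Next I'll enlarge these.

```bash
cat > h.py <<'E'
import numpy as np, cv2
from scipy.spatial.transform import Rotation as R
from workcell import bot
def proj(n,P):
    i=bot.camera_info(n); M=R.from_rotvec(i["attitude"]).as_matrix()
    p=M.T@(np.array(P)-i["position"]); return i["fx"]*p[0]/p[2]+i["cx"], i["fy"]*p[1]/p[2]+i["cy"]
def back(n,u,v,z):
    i=bot.camera_info(n); M=R.from_rotvec(i["attitude"]).as_matrix()
    d=M@np.array([(u-i["cx"])/i["fx"],(v-i["cy"])/i["fy"],1]); c=i["position"]
    return c+d*(z-c[2])/d[2]
E
python3 - <<'E'
from h import *
print(proj("top",[0.178,0.65,0.23]), proj("side",[0.178,0.65,0.23]))
im=cv2.imread("pics/top0.png")
cr=im[180:300,160:440]; 
cv2.imwrite("pics/top0c.png",cv2.resize(cr[:, :140],None,fx=5,fy=5,interpolation=cv2.INTER_CUBIC))
cv2.imwrite("pics/top0d.png",cv2.resize(cr[:, 140:],None,fx=5,fy=5,interpolation=cv2.INTER_CUBIC))
for u,v in((226,211),(317,258),(401,217),(187,260)): print(back("top",u,v,.059).round(3))
for u,v in((272,243),(358,232),(162,235),(60,250)): print(back("top",u,v,.02).round(3))
E
```

```text
(np.float64(-7.961223828010077), np.float64(402.118002454117)) (np.float64(98.05667442512367), np.float64(112.72444010513543))
[0.593 0.229 0.059]
[ 0.473 -0.01   0.059]
[ 0.582 -0.23   0.059]
[0.465 0.324 0.059]
[0.512 0.111 0.02 ]
[ 0.544 -0.12   0.02 ]
[0.53  0.405 0.02 ]
[0.488 0.67  0.02 ]
```

View pics/top0c.png

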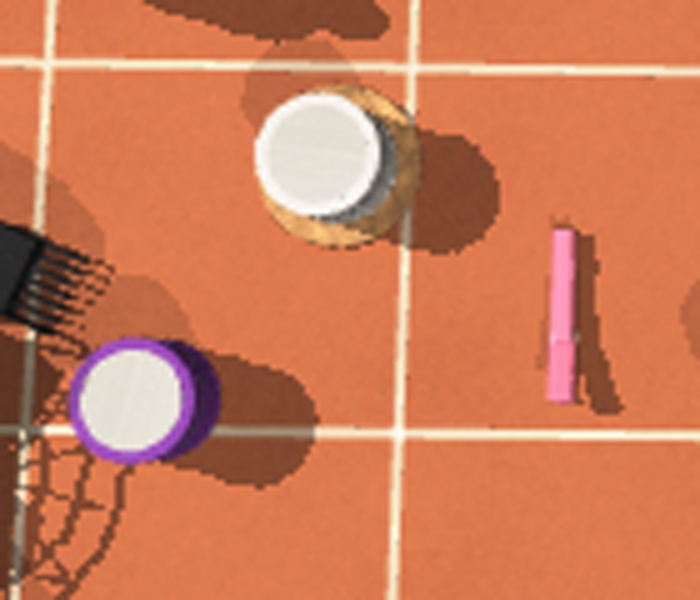

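View pics/top0d.png

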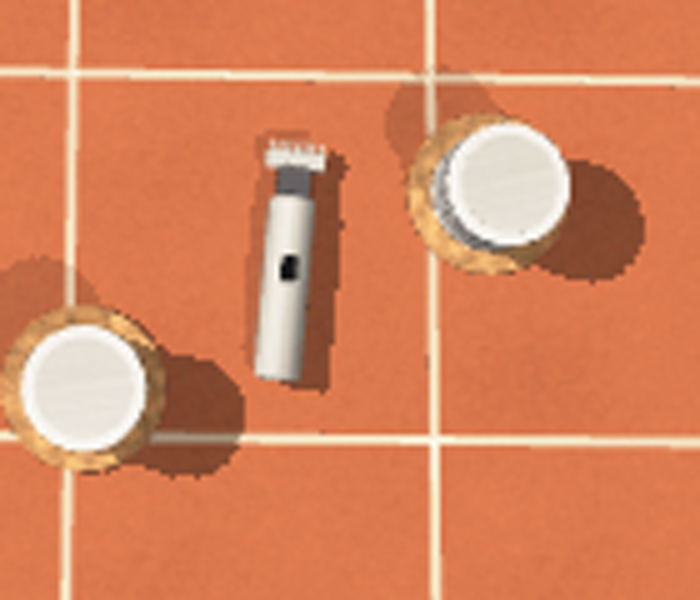

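The crops confirm it. The near tin's lid is at crop (319,155), silver on cork and nearest the fan among those on coasters. The middle lid is at crop (84,388) and the far lid at (505,185). The purple-banded one at (132,400) has no coaster, so it's the look-alike and I'll leave it. Now refining the centres, with the side view as a cross-check.

Run:
```python
from h import *
im=cv2.imread("pics/top0.png"); hsv=cv2.cvtColor(im,cv2.COLOR_BGR2HSV)
m=((hsv[...,1]<45)&(hsv[...,2]>170)).astype(np.uint8)
n,l,st,c=cv2.connectedComponentsWithStats(m)
for k in range(1,n):
    if 300<st[k,4]<900 and 180<c[k,1]<300 and 160<c[k,0]<440:
        x,y,w,h=st[k,:4]; u,v=x+(w-1)/2,y+(h-1)/2
        p=back("top",*c[k],.059); print(st[k],c[k].round(1),(u,v),p.round(4),"diam",(w/411*(1.134-.059)).round(4),"side",np.round(proj("side",p),1))
# coaster centres from crops
for u,v in((160+337/5-.4,180+166/5-.4),(300+84/5-.4,180+388/5-.4),(300+490/5-.4,180+193/5-.4)): print("coaster",back("top",u,v,.005).round(4))
s=cv2.imread("pics/side0.png")[150:290,220:420]; cv2.imwrite("pics/sidec.png",cv2.resize(s,None,fx=4,fy=4,interpolation=cv2.INTER_CUBIC))
```

```text
[211 199  25  25 475] [223.1 210.5] (np.float64(223.0), np.float64(211.0)) [0.5939 0.237  0.059 ] diam 0.0654 side [276.1 172.1]
[386 205  28  24 486] [400.5 216.5] (np.float64(399.5), np.float64(216.5)) [ 0.5836 -0.2285  0.059 ] diam 0.0732 side [366.5 246. ]
[304 245  25  25 484] [316.3 257.2] (np.float64(316.0), np.float64(257.0)) [ 0.4754 -0.0078  0.059 ] diam 0.0654 side [284.1 219.4]
[176 250  20  20 319] [185.7 259.6] (np.float64(185.5), np.float64(259.5)) [0.4662 0.3269 0.059 ] diam 0.0523 side [228.6 172.4]
coaster [0.5934 0.2381 0.005 ]
coaster [ 0.4752 -0.0084  0.005 ]
coaster [ 0.5841 -0.2318  0.005 ]
```

View pics/sidec.png

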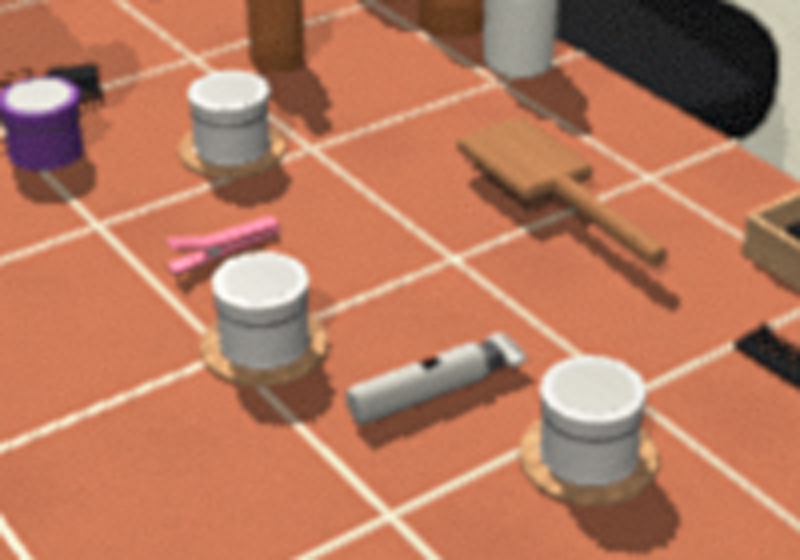

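The side view agrees within about 1–2 px. It shows lids at crop (229,90), (260,281) and (593,389) against predicted (226,90), (258,279) and (588,386). Next I'll work out the move in tool axes.

```bash
cat >> h.py <<'E'
T=dict(near=(.594,.237),mid=(.475,-.008),far=(.584,-.230))
def to(P,show=True):
    s=bot.read_state(); M=R.from_rotvec(s["tcp_rot"]).as_matrix()
    d=M.T@(np.array(P)-s["tool_pos"]); print("t",round(s["time"],2),"pos",s["tool_pos"].round(4),"tilt",np.degrees(np.arccos(-M[2,2])).round(2),"need tool mm",(d*1000).round(1),"w",s["width"].round(3),"F",s["wrist_force"].round(2), "tq",s["torque"].round(3)); return d
E
python3 - <<'E'
from h import *
s=bot.read_state(); print(R.from_rotvec(s["tcp_rot"]).as_matrix().round(3))
to((*T["near"],.15))
E
```

```text
[[-0.965  0.264 -0.001]
 [ 0.264  0.965 -0.002]
 [ 0.    -0.002 -1.   ]]Traceback (most recent call last):
  File "<stdin>", line 3, in <module>
  File "h.py", line 14, in to
    d=M.T@(np.array(P)-s["tool_pos"]); print("t",round(s["time"],2),"pos",s["tool_pos"].round(4),"tilt",np.degrees(np.arccos(-M[2,2])).round(2),"need tool mm",(d*1000).round(1),"w",s["width"].round(3),"F",s["wrist_force"].round(2), "tq",s["torque"].round(3)); return d
                                                                                                                                                                                     ^^^^^^^^^^^^^^^^
AttributeError: 'float' object has no attribute 'round'
```

```bash
sed -i 's/s\["width"\].round(3)/np.round(s["width"],3)/' h.py
python3 - <<'E'
from h import *
to((*T["near"],.15)); s=bot.read_state(); print(s["q"])
E
```

```text
t 0.15 pos [0.1778 0.6506 0.2302] tilt 0.1 need tool mm [-510.5 -289.1   80.7] w 1.002 F [-0.02  0.24  0.28] tq [-0.058 -0.024 -0.012]
[ 1.26709993e+00  2.64605975e-01  1.60506779e+00 -2.08148222e-06
  1.27368702e+00 -3.69070375e-02]
```

Emit:
{"fn": "drive_tool", "kwargs": {"steps": [[[-32, -18, 3], 0], [[-32, -18, 3], 0], [[-32, -18, 3], 0], [[-32, -18, 3], 0], [[-32, -18, 3], 0], [[-32, -18, 3], 0], [[-32, -18, 3], 0], [[-32, -18, 3], 0]], "jaw": 1, "force": 50}}

```text
time: 0.82
tool_pos: [0.3877, 0.4431, 0.2069]
tcp_rot: [-0.417, -3.114, 0.001]
wrist_force: [0.1, 0.7, 0.6]
width: 0.998
```

Emit:
{"fn": "drive_tool", "kwargs": {"steps": [[[-32, -18, 4], 0], [[-32, -18, 4], 0], [[-32, -18, 4], 0], [[-32, -18, 4], 0], [[-32, -18, 4], 0], [[-32, -18, 4], 0], [[-30, -18, 4], 0], [[-32, -18, 4], 0]]}}

```text
time: 1.48
tool_pos: [0.5946, 0.2373, 0.1747]
tcp_rot: [-0.418, -3.113, 0.0]
wrist_force: [0.7, 0.4, -0.2]
width: 1.0
```

Emit:
{"fn": "drive_tool", "kwargs": {"steps": [[[0, 0, 0], 0], [[0, 0, 0], 0], [[0, 0, 0], 0]]}}

```text
time: 1.73
tool_pos: [0.5935, 0.2387, 0.1747]
tcp_rot: [-0.419, -3.112, 0.0]
wrist_force: [-0.2, -0.4, 0.5]
width: 1.003
```

Run:
```python
from h import *
to((*T["near"],.15)); cv2.imwrite("pics/w1.png",cv2.cvtColor(bot.read_camera("wrist"),cv2.COLOR_RGB2BGR))
print(proj("wrist",(*T["near"],.059)))
```

```text
t 1.73 pos [0.5935 0.2387 0.1747] tilt 0.08 need tool mm [-1.  -1.5 24.7] w 1.003 F [-0.16 -0.4   0.48] tq [ 0.044  0.011 -0.021]
(np.float64(320.2638326146211), np.float64(196.84408542832284))
```

View pics/w1.png

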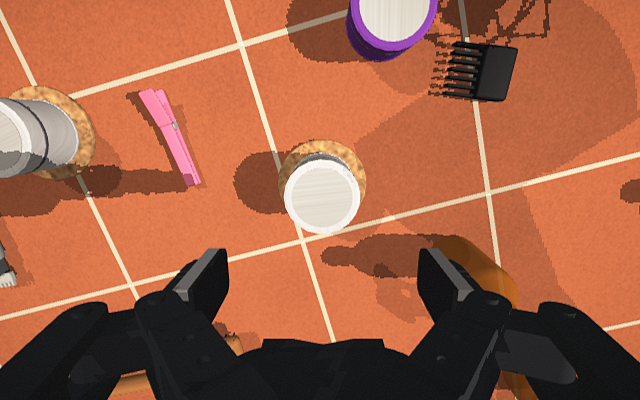

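The lid is at (322,196) and predicted at (320,197), so the two agree. The amber tonic shows under the right finger at about (480,270), so I'll check its clearance before descending.

Run:
```python
from h import *
im=cv2.imread("pics/top0.png")[130:210,140:230]
cv2.imwrite("pics/tonic.png",cv2.resize(im,None,fx=6,fy=6,interpolation=cv2.INTER_CUBIC))
print(back("top",174,161,.13),back("top",189,171,.0), back("top",186,170,.03))
print(back("wrist",322,196,.059))
```

```text
[0.70783365 0.34730993 0.13      ] [0.70953064 0.34915872 0.        ] [0.7060984  0.34815036 0.03      ]
[0.59367554 0.23861184 0.059     ]
```

View pics/tonic.png

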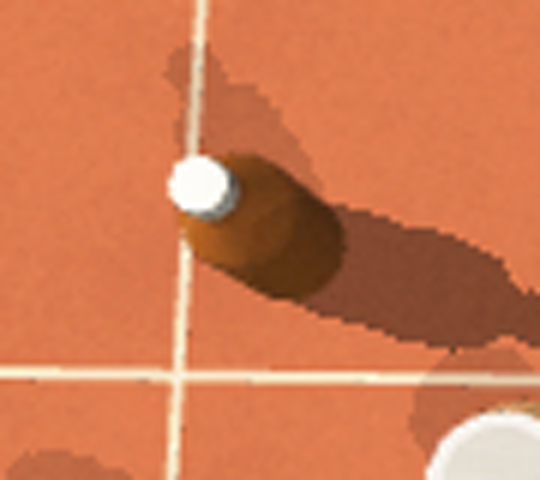

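Tonic is at (0.709,0.349), about 160 mm from the near tin, so there's room. Descending.

Emit:
{"fn": "drive_tool", "kwargs": {"steps": [[[0, -0.5, 25], 0], [[0, 0, 25], 0], [[0, 0, 25], 0], [[0, 0, 25], 0], [[0, 0, 20], 0], [[0, 0, 20], 0], [[0, 0, 15], 0], [[0, 0, 10], 0]]}}

```text
time: 2.45
tool_pos: [0.5915, 0.2395, 0.0084]
tcp_rot: [-0.414, -3.112, 0.002]
wrist_force: [-0.3, 1.0, 0.7]
width: 0.998
```

Emit:
{"fn": "drive_tool", "kwargs": {"steps": [[[0, 0, 1], 0], [[0, 0, 0], 0], [[0, 0, 0], 0]]}}

```text
time: 2.7
tool_pos: [0.5944, 0.2392, 0.0105]
tcp_rot: [0.416, 3.112, 0.001]
wrist_force: [0.1, -0.3, -0.7]
width: 1.001
```

Run:
```python
from h import *
to((.5938,.238,.008)); cv2.imwrite("pics/w2.png",cv2.cvtColor(bot.read_camera("wrist"),cv2.COLOR_RGB2BGR))
```

```text
t 2.7 pos [0.5944 0.2392 0.0105] tilt 0.1 need tool mm [ 0.3 -1.4  2.5] w 1.001 F [ 0.1  -0.25 -0.73] tq [-0.044  0.007 -0.04 ]
```

View pics/w2.png

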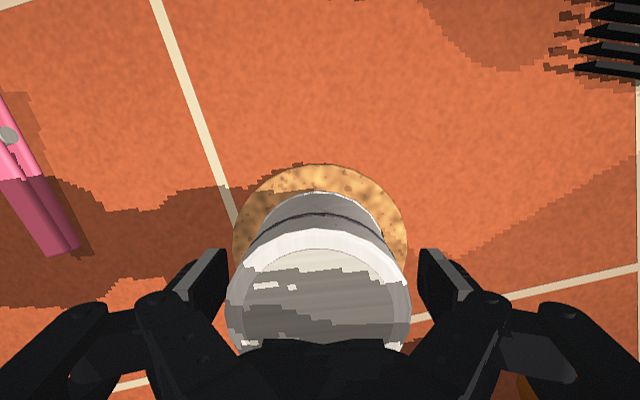

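The tin sits between the open fingers: tin centre column about 319, finger centre about 322. Closing now.

Emit:
{"fn": "drive_tool", "kwargs": {"steps": [[[0, -1, 1.5], 0], [[0, 0, 0], 0], [[0, 0, 0], 0], [[0, 0, 0], 0], [[0, 0, 0], 0], [[0, 0, 0], 0], [[0, 0, 0], 0], [[0, 0, 0], 0]], "jaw": 0, "force": 50}}

```text
time: 3.42
tool_pos: [0.5946, 0.2377, 0.0091]
tcp_rot: [0.418, 3.112, 0.001]
wrist_force: [-0.6, 0.1, 5.6]
width: 0.741
```

Emit:
{"fn": "drive_tool", "kwargs": {"steps": [[[0, 0, 0], 0], [[0, 0, 0], 0], [[0, 0, 0], 0], [[0, 0, 0], 0]]}}

```text
time: 3.75
tool_pos: [0.5946, 0.2377, 0.0091]
tcp_rot: [0.418, 3.112, 0.002]
wrist_force: [-0.4, -0.1, 6.3]
width: 0.739
```

Run:
```python
from h import *
to((.5938,.238,.059))
```

```text
t 3.75 pos [0.5946 0.2377 0.0091] tilt 0.12 need tool mm [  0.8   0.1 -49.9] w 0.739 F [-0.38 -0.15  6.25] tq [-0.116  0.109 -0.038]
```

Emit:
{"fn": "drive_tool", "kwargs": {"steps": [[[0, 0, -3], 0], [[0, 0, -6], 0], [[0, 0, -9], 0], [[0, 0, -9], 0], [[0, 0, -9], 0], [[0, 0, -8], 0], [[0, 0, -5], 0], [[0, 0, -2], 0]]}}

```text
time: 4.42
tool_pos: [0.5946, 0.2377, 0.0606]
tcp_rot: [0.418, 3.111, 0.002]
wrist_force: [0.2, -1.2, -1.4]
width: 0.738
```

Emit:
{"fn": "drive_tool", "kwargs": {"steps": [[[0, 0, 0], 0], [[0, 0, 0], 0], [[0, 0, 0], 0], [[0, 0, 0], 0], [[0, 0, 0], 0], [[0, 0, 0], 0]]}}

```text
time: 4.92
tool_pos: [0.5933, 0.2373, 0.0583]
tcp_rot: [-0.418, -3.113, 0.001]
wrist_force: [-0.4, -0.1, -1.5]
width: 0.74
```

Run:
```python
from h import *
to((.5938,.238,.009))
F=[]
for k in range(6):
    im=bot.read_camera("side" if k==0 else "wrist")
    if k==0: cv2.imwrite("pics/s3.png",cv2.cvtColor(im,cv2.COLOR_RGB2BGR))
    s=bot.read_state(); F.append(s["wrist_force"]); 
print(np.mean(F,0),np.std(F,0), s["joint_torque"])
```

```text
t 4.92 pos [0.5933 0.2373 0.0583] tilt 0.05 need tool mm [-0.3  0.8 49.3] w 0.74 F [-0.38 -0.1  -1.52] tq [ 0.009  0.035 -0.031]
[-0.38093848 -0.10985529 -1.74617745] [0.18529248 0.66312134 0.53928666] [-8.40993343e-04 -5.19948041e+01 -3.22760510e+01 -9.64980027e-04
  1.19212065e-03 -1.77125361e-05]
```

View pics/s3.png

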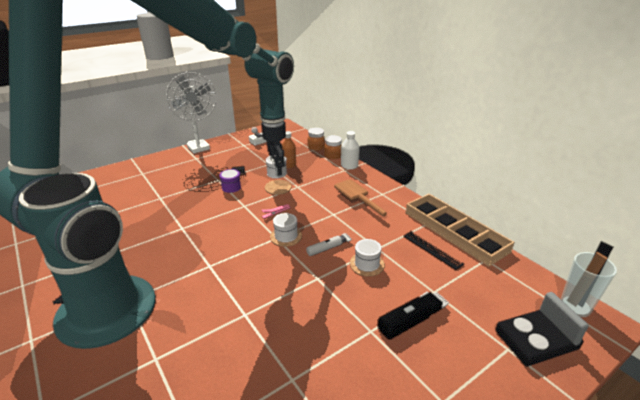

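The near tin is clearly off its coaster (bare cork at (277,187)). It reads about 1.7 N, roughly 0.18 kg, so it's light. Setting it back.

Emit:
{"fn": "drive_tool", "kwargs": {"steps": [[[0, 0.5, 4], 0], [[0, 0, 8], 0], [[0, 0, 10], 0], [[0, 0, 10], 0], [[0, 0, 8], 0], [[0, 0, 5], 0], [[0, 0, 3], 0], [[0, 0, 1], 0]]}}

```text
time: 5.88
tool_pos: [0.5933, 0.2377, 0.0092]
tcp_rot: [-0.418, -3.112, 0.001]
wrist_force: [-0.8, -0.8, 1.2]
width: 0.742
```

Emit:
{"fn": "drive_tool", "kwargs": {"steps": [[[0, 0, 0], 0], [[0, 0, 0], 0], [[0, 0, 0], 0]]}}

```text
time: 6.13
tool_pos: [0.5941, 0.238, 0.01]
tcp_rot: [0.418, 3.113, 0.001]
wrist_force: [0.2, -0.3, -2.0]
width: 0.738
```

Run:
```python
from h import *
to((.5938,.238,.009))
```

```text
t 6.13 pos [0.5941 0.238  0.01  ] tilt 0.05 need tool mm [ 0.3 -0.1  1. ] w 0.738 F [ 0.18 -0.31 -2.01] tq [-0.028  0.001  0.029]
```

Still hanging, about 1 mm up. I'll ease it down until contact.

Emit:
{"fn": "drive_tool", "kwargs": {"steps": [[[0, 0, 0.6], 0], [[0, 0, 0.6], 0], [[0, 0, 0], 0], [[0, 0, 0], 0]]}}

```text
time: 6.47
tool_pos: [0.5941, 0.238, 0.0091]
tcp_rot: [0.418, 3.113, 0.001]
wrist_force: [-1.1, -0.4, 2.2]
width: 0.742
```

Emit:
{"fn": "drive_tool", "kwargs": {"steps": [[[0, 0, 0], 0], [[0, 0, 0], 0], [[0, 0, 0], 0], [[0, 0, 0], 0], [[0, 0, 0], 0], [[0, 0, 0], 0]], "jaw": 1}}

```text
time: 6.97
tool_pos: [0.5937, 0.2379, 0.0085]
tcp_rot: [-0.418, -3.114, 0.0]
wrist_force: [-0.3, 0.0, -0.1]
width: 1.001
```

Emit:
{"fn": "drive_tool", "kwargs": {"steps": [[[0, 0, -8], 0], [[0, 0, -14], 0], [[0, 0, -20], 0], [[0, 0, -25], 0], [[0, 0, -25], 0], [[0, 0, -25], 0], [[0, 0, -25], 0], [[0, 0, -20], 0]]}}

```text
time: 7.63
tool_pos: [0.5947, 0.2383, 0.1749]
tcp_rot: [0.417, 3.11, 0.003]
wrist_force: [-0.3, 1.3, 0.4]
width: 1.004
```

Run:
```python
from h import *
to((*T["mid"],.15)); cv2.imwrite("pics/w4.png",cv2.cvtColor(bot.read_camera("wrist"),cv2.COLOR_RGB2BGR))
print(proj("wrist",(.5938,.238,.059)))
```

```text
t 7.63 pos [0.5947 0.2383 0.1749] tilt 0.24 need tool mm [  50.7 -269.2   24.1] w 1.004 F [-0.25  1.33  0.36] tq [-0.036 -0.058 -0.026]
(np.float64(319.4798596937025), np.float64(189.252205683343))
```

View pics/w4.png

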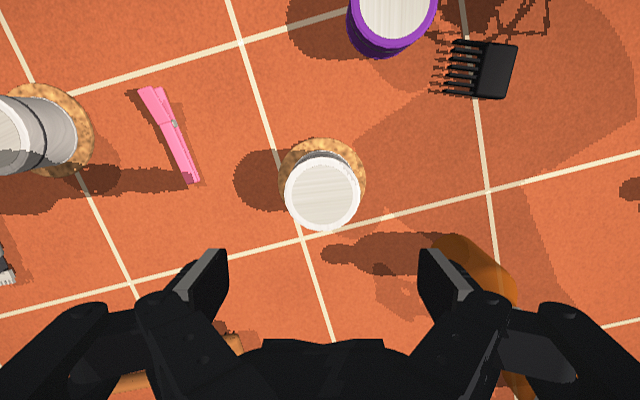

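The near tin stands back on its coaster at (322,194). Moving on to the middle tin.

Emit:
{"fn": "drive_tool", "kwargs": {"steps": [[[6, -25, 0], 0], [[6, -37, 0], 0], [[7, -40, 0], 0], [[7, -40, 0], 0], [[7, -40, 0], 0], [[7, -37, 0], 0], [[6, -31, 0], 0], [[5, -19, 0], 0]]}}

```text
time: 8.35
tool_pos: [0.4722, -0.0105, 0.1717]
tcp_rot: [0.42, 3.112, -0.001]
wrist_force: [0.5, 0.6, 0.2]
width: 1.0
```

Emit:
{"fn": "drive_tool", "kwargs": {"steps": [[[0, 0, 0], 0], [[0, 0, 0], 0], [[0, 0, 0], 0]]}}

```text
time: 8.6
tool_pos: [0.4744, -0.0078, 0.1715]
tcp_rot: [0.418, 3.112, 0.001]
wrist_force: [0.1, -0.9, -0.6]
width: 0.999
```

Run:
```python
from h import *
to((*T["mid"],.15)); cv2.imwrite("pics/w5.png",cv2.cvtColor(bot.read_camera("wrist"),cv2.COLOR_RGB2BGR))
print(proj("wrist",(*T["mid"],.059)))
```

```text
t 8.6 pos [ 0.4744 -0.0078  0.1715] tilt 0.12 need tool mm [-0.6 -0.  21.5] w 0.999 F [ 0.07 -0.91 -0.58] tq [ 0.005 -0.066  0.032]
(np.float64(322.1731814212917), np.float64(196.85176341584096))
```

View pics/w5.png

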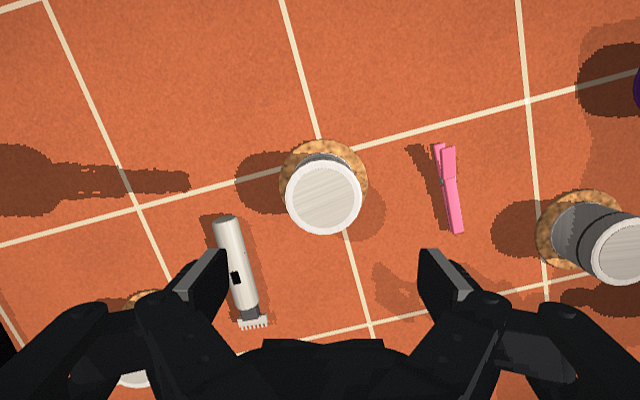

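Lid at (323,197), predicted (322,197). The fingers clear the trimmer and clip. Descending.

Emit:
{"fn": "drive_tool", "kwargs": {"steps": [[[0, 0.5, 25], 0], [[0, 0, 25], 0], [[0, 0, 25], 0], [[0, 0, 25], 0], [[0, 0, 20], 0], [[0, 0, 20], 0], [[0, 0, 13], 0], [[0, 0, 8], 0]]}}

```text
time: 9.32
tool_pos: [0.473, -0.0064, 0.0076]
tcp_rot: [-0.415, -3.111, -0.0]
wrist_force: [-0.2, 0.3, 0.8]
width: 0.996
```

Emit:
{"fn": "drive_tool", "kwargs": {"steps": [[[0, 0, 0.5], 0], [[0, 0, 0], 0], [[0, 0, 0], 0]]}}

```text
time: 9.57
tool_pos: [0.4749, -0.0073, 0.01]
tcp_rot: [0.417, 3.112, 0.0]
wrist_force: [0.1, 0.6, 1.0]
width: 0.998
```

Run:
```python
from h import *
to((*T["mid"],.0095)); cv2.imwrite("pics/w6.png",cv2.cvtColor(bot.read_camera("wrist"),cv2.COLOR_RGB2BGR))
```

```text
t 9.57 pos [ 0.4749 -0.0073  0.01  ] tilt 0.1 need tool mm [-0.2 -0.6  0.5] w 0.998 F [0.1  0.64 0.99] tq [-0.026 -0.015 -0.004]
```

View pics/w6.png

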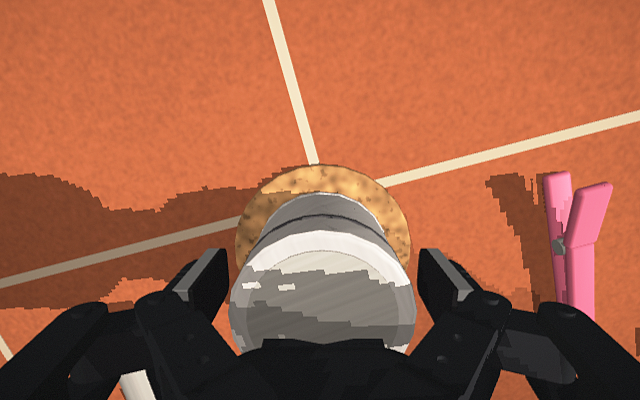

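The tin is centred between the fingers at column 322. Gripping.

Emit:
{"fn": "drive_tool", "kwargs": {"steps": [[[0, 0, 0], 0], [[0, 0, 0], 0], [[0, 0, 0], 0], [[0, 0, 0], 0], [[0, 0, 0], 0], [[0, 0, 0], 0], [[0, 0, 0], 0], [[0, 0, 0], 0]], "jaw": 0, "force": 50}}

```text
time: 10.28
tool_pos: [0.4749, -0.0077, 0.0104]
tcp_rot: [0.418, 3.111, 0.0]
wrist_force: [-0.6, 1.7, 6.1]
width: 0.738
```

Emit:
{"fn": "drive_tool", "kwargs": {"steps": [[[0, 0, 0], 0], [[0, 0, 0], 0], [[0, 0, 0], 0]]}}

```text
time: 10.53
tool_pos: [0.4749, -0.0077, 0.0103]
tcp_rot: [0.418, 3.111, 0.001]
wrist_force: [-0.6, 0.5, 6.5]
width: 0.74
```

Emit:
{"fn": "drive_tool", "kwargs": {"steps": [[[0, 0, -3], 0], [[0, 0, -6], 0], [[0, 0, -9], 0], [[0, 0, -9], 0], [[0, 0, -9], 0], [[0, 0, -8], 0], [[0, 0, -5], 0], [[0, 0, -2], 0]]}}

```text
time: 11.2
tool_pos: [0.4747, -0.0077, 0.0616]
tcp_rot: [0.418, 3.111, 0.0]
wrist_force: [0.2, -0.3, -2.1]
width: 0.741
```

Emit:
{"fn": "drive_tool", "kwargs": {"steps": [[[0, 0, 0], 0], [[0, 0, 0], 0], [[0, 0, 0], 0], [[0, 0, 0], 0], [[0, 0, 0], 0], [[0, 0, 0], 0]]}}

```text
time: 11.7
tool_pos: [0.4734, -0.0077, 0.0597]
tcp_rot: [-0.418, -3.113, 0.0]
wrist_force: [0.3, -0.5, -2.0]
width: 0.739
```

Run:
```python
from h import *
to((*T["mid"],.0095))
F=[]
for k in range(6):
    im=bot.read_camera("side" if k==0 else "wrist")
    if k==0: cv2.imwrite("pics/s7.png",cv2.cvtColor(im,cv2.COLOR_RGB2BGR))
    s=bot.read_state(); F.append(s["wrist_force"]); 
print(np.mean(F,0),np.std(F,0), s["joint_torque"])
```

```text
t 11.7 pos [ 0.4734 -0.0077  0.0597] tilt 0.05 need tool mm [-1.6  0.1 50.2] w 0.739 F [ 0.33 -0.5  -1.97] tq [0.025 0.044 0.012]
[-0.1401281   0.18157392 -2.13861235] [0.53976363 0.43896089 0.43358591] [ 5.57764797e-04 -3.46328044e+01 -3.10204732e+01 -7.74061609e-04
 -1.92925065e-03  6.00685922e-06]
```

View pics/s7.png

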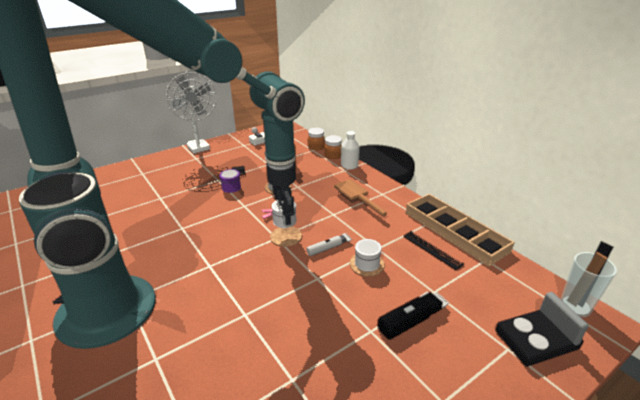

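The middle tin is lifted, with bare cork at (286,237). It reads about 2.1 N, roughly 0.21 kg, so it's light too. Setting it back.

Emit:
{"fn": "drive_tool", "kwargs": {"steps": [[[-1, 0, 4], 0], [[0, 0, 8], 0], [[0, 0, 10], 0], [[0, 0, 10], 0], [[0, 0, 8], 0], [[0, 0, 5], 0], [[0, 0, 3], 0], [[0, 0, 1], 0]]}}

```text
time: 12.67
tool_pos: [0.474, -0.0079, 0.0105]
tcp_rot: [-0.418, -3.112, 0.0]
wrist_force: [-1.6, 0.7, -0.1]
width: 0.738
```

Emit:
{"fn": "drive_tool", "kwargs": {"steps": [[[0, 0, 0.6], 0], [[0, 0, 0.4], 0], [[0, 0, 0], 0], [[0, 0, 0], 0]]}}

```text
time: 13.0
tool_pos: [0.4752, -0.008, 0.0104]
tcp_rot: [0.418, 3.112, 0.0]
wrist_force: [-0.5, 0.3, -1.2]
width: 0.737
```

Emit:
{"fn": "drive_tool", "kwargs": {"steps": [[[0, 0, 0.5], 0], [[0, 0, 0.3], 0], [[0, 0, 0], 0], [[0, 0, 0], 0]]}}

```text
time: 13.33
tool_pos: [0.4752, -0.008, 0.0103]
tcp_rot: [0.418, 3.113, 0.0]
wrist_force: [-3.8, 0.7, 5.2]
width: 0.734
```

Contact at 5 N. Releasing and rising.

Emit:
{"fn": "drive_tool", "kwargs": {"steps": [[[0, 0, 0], 0], [[0, 0, 0], 0], [[0, 0, 0], 0], [[0, 0, 0], 0], [[0, 0, 0], 0], [[0, 0, 0], 0]], "jaw": 1}}

```text
time: 13.83
tool_pos: [0.4747, -0.0079, 0.0092]
tcp_rot: [0.418, 3.114, -0.0]
wrist_force: [0.9, 0.7, -0.1]
width: 0.999
```

Emit:
{"fn": "drive_tool", "kwargs": {"steps": [[[0, 0, -8], 0], [[0, 0, -14], 0], [[0, 0, -20], 0], [[0, 0, -25], 0], [[0, 0, -25], 0], [[0, 0, -25], 0], [[0, 0, -25], 0], [[0, 0, -20], 0]]}}

```text
time: 14.5
tool_pos: [0.4753, -0.008, 0.1741]
tcp_rot: [0.418, 3.111, 0.0]
wrist_force: [0.6, 1.2, 0.1]
width: 1.001
```

Run:
```python
from h import *
to((*T["far"],.15)); cv2.imwrite("pics/w8.png",cv2.cvtColor(bot.read_camera("wrist"),cv2.COLOR_RGB2BGR))
print(proj("wrist",(*T["mid"],.059)))
```

```text
t 14.5 pos [ 0.4753 -0.008   0.1741] tilt 0.14 need tool mm [-163.4 -185.5   24.4] w 1.001 F [0.64 1.17 0.09] tq [-0.036 -0.03  -0.037]
(np.float64(321.6903732728967), np.float64(189.75792526981704))
```

View pics/w8.png

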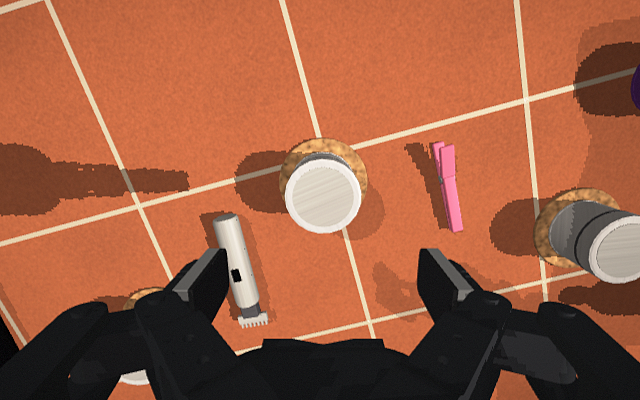

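The middle tin stands at (323,195) on its coaster, and the trimmer and clip haven't moved. Moving to the far tin.

Emit:
{"fn": "drive_tool", "kwargs": {"steps": [[[-15, -17, 0], 0], [[-22, -25, 0], 0], [[-25, -28, 0], 0], [[-25, -28, 0], 0], [[-25, -28, 0], 0], [[-22, -26, 0], 0], [[-18, -21, 0], 0], [[-11, -12, 0], 0]]}}

```text
time: 15.22
tool_pos: [0.5841, -0.2325, 0.1715]
tcp_rot: [0.421, 3.112, -0.002]
wrist_force: [-0.2, 0.3, -0.8]
width: 1.0
```

Emit:
{"fn": "drive_tool", "kwargs": {"steps": [[[0, 0, 0], 0], [[0, 0, 0], 0], [[0, 0, 0], 0]]}}

```text
time: 15.47
tool_pos: [0.5825, -0.2286, 0.1711]
tcp_rot: [-0.418, -3.113, -0.001]
wrist_force: [-0.1, 0.6, -1.1]
width: 1.0
```

Run:
```python
from h import *
to((*T["far"],.15)); cv2.imwrite("pics/w9.png",cv2.cvtColor(bot.read_camera("wrist"),cv2.COLOR_RGB2BGR))
print(proj("wrist",(*T["far"],.059)),bot.read_state()["q"])
```

```text
t 15.47 pos [ 0.5825 -0.2286  0.1711] tilt 0.08 need tool mm [-1.8 -1.  21.1] w 1.0 F [-0.14  0.65 -1.06] tq [-0.066  0.005  0.005]
(np.float64(321.0708565533703), np.float64(198.66996026529154)) [-4.13441482e-01  2.15547045e-01  1.77712735e+00  3.62812369e-04
  1.15003753e+00 -1.71819530e+00]
```

View pics/w9.png

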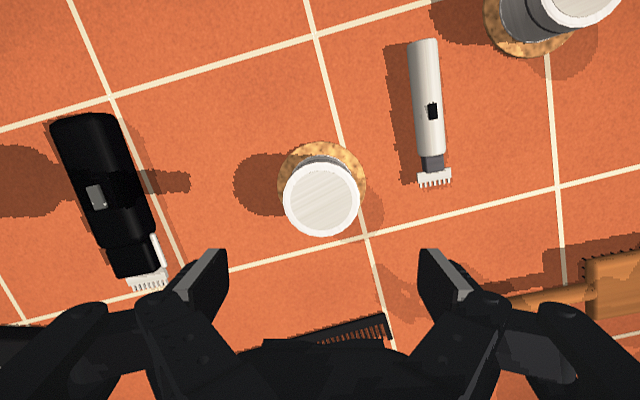

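Lid at (321,199), matching the prediction. Clear to descend.

Emit:
{"fn": "drive_tool", "kwargs": {"steps": [[[-1.5, -1, 25], 0], [[0, 0, 25], 0], [[0, 0, 25], 0], [[0, 0, 25], 0], [[0, 0, 20], 0], [[0, 0, 20], 0], [[0, 0, 13], 0], [[0, 0, 8], 0]]}}

```text
time: 16.18
tool_pos: [0.5828, -0.229, 0.0085]
tcp_rot: [-0.416, -3.111, -0.002]
wrist_force: [-0.3, -0.8, 0.0]
width: 0.997
```

Emit:
{"fn": "drive_tool", "kwargs": {"steps": [[[0, 0, 0], 0], [[0, 0, 0], 0], [[0, 0, 0], 0]]}}

```text
time: 16.43
tool_pos: [0.5855, -0.231, 0.0118]
tcp_rot: [0.417, 3.111, -0.001]
wrist_force: [-0.3, -0.2, -0.6]
width: 1.0
```

Run:
```python
from h import *
to((*T["far"],.0095)); cv2.imwrite("pics/w10.png",cv2.cvtColor(bot.read_camera("wrist"),cv2.COLOR_RGB2BGR))
```

```text
t 16.43 pos [ 0.5855 -0.231   0.0118] tilt 0.14 need tool mm [1.8 0.6 2.3] w 1.0 F [-0.25 -0.16 -0.65] tq [ 0.001  0.023 -0.052]
```

View pics/w10.png

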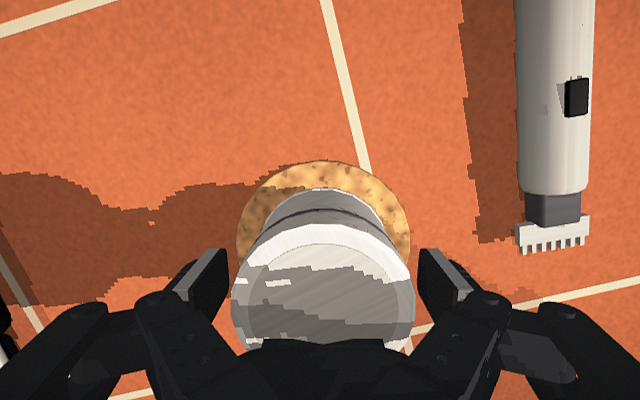

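The tin is centred between the fingers (column 322). Closing with a firmer grip, since this tin should be the heavy one.

Emit:
{"fn": "drive_tool", "kwargs": {"steps": [[[1.5, 0.5, 2], 0], [[0, 0, 0], 0], [[0, 0, 0], 0], [[0, 0, 0], 0], [[0, 0, 0], 0], [[0, 0, 0], 0], [[0, 0, 0], 0], [[0, 0, 0], 0]], "jaw": 0, "force": 70}}

```text
time: 17.15
tool_pos: [0.5837, -0.2303, 0.0094]
tcp_rot: [0.418, 3.112, -0.001]
wrist_force: [-1.1, -0.9, 5.9]
width: 0.737
```

Emit:
{"fn": "drive_tool", "kwargs": {"steps": [[[0, 0, 0], 0], [[0, 0, 0], 0], [[0, 0, 0], 0]]}}

```text
time: 17.4
tool_pos: [0.5837, -0.2303, 0.0094]
tcp_rot: [0.418, 3.112, -0.001]
wrist_force: [-1.8, -1.1, 6.0]
width: 0.737
```

Emit:
{"fn": "drive_tool", "kwargs": {"steps": [[[0, 0, -3], 0], [[0, 0, -6], 0], [[0, 0, -9], 0], [[0, 0, -9], 0], [[0, 0, -9], 0], [[0, 0, -8], 0], [[0, 0, -5], 0], [[0, 0, -2], 0]]}}

```text
time: 18.07
tool_pos: [0.584, -0.2303, 0.0611]
tcp_rot: [0.417, 3.111, -0.001]
wrist_force: [0.4, -0.0, -4.8]
width: 0.732
```

Emit:
{"fn": "drive_tool", "kwargs": {"steps": [[[0, 0, 0], 0], [[0, 0, 0], 0], [[0, 0, 0], 0], [[0, 0, 0], 0], [[0, 0, 0], 0], [[0, 0, 0], 0]]}}

```text
time: 18.57
tool_pos: [0.5827, -0.2297, 0.0588]
tcp_rot: [-0.418, -3.113, -0.0]
wrist_force: [-0.5, 0.4, -5.5]
width: 0.737
```

Run:
```python
from h import *
to((*T["far"],.0095))
F=[]
for k in range(6):
    im=bot.read_camera("side" if k==0 else "wrist")
    if k==0: cv2.imwrite("pics/s11.png",cv2.cvtColor(im,cv2.COLOR_RGB2BGR))
    s=bot.read_state(); F.append(s["wrist_force"]); 
print(np.mean(F,0),np.std(F,0), s["joint_torque"])
```

```text
t 18.57 pos [ 0.5827 -0.2297  0.0588] tilt 0.05 need tool mm [-1.3  0.1 49.3] w 0.737 F [-0.52  0.39 -5.45] tq [ 0.014 -0.006  0.001]
[ 0.25536866  0.15252765 -4.93032794] [0.24021115 0.35300821 0.276041  ] [-2.05333927e-03 -5.25727129e+01 -3.35149956e+01  9.46035725e-04
 -7.79964292e-03  2.52384746e-05]
```

View pics/s11.png

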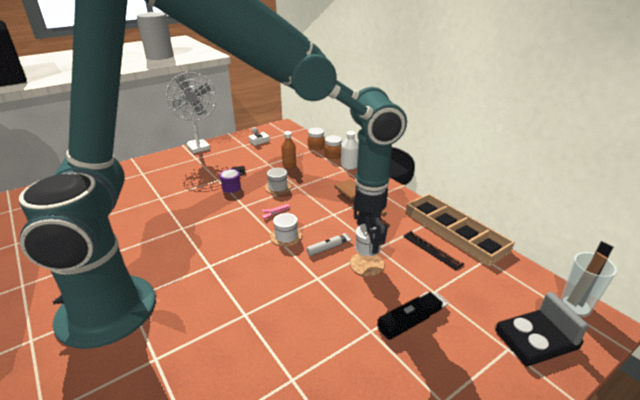

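The far tin reads about 4.9 N, roughly 0.50 kg, so it's the heavy one. The other two stand on their coasters at (277,181) and (286,229). I'll keep this one in hand and raise it.

Emit:
{"fn": "drive_tool", "kwargs": {"steps": [[[0, 0, -8], 0], [[0, 0, -16], 0], [[0, 0, -22], 0], [[0, 0, -26], 0], [[0, 0, -26], 0], [[0, 0, -22], 0], [[0, 0, -14], 0], [[0, 0, -6], 0]]}}

```text
time: 19.53
tool_pos: [0.5847, -0.2306, 0.2032]
tcp_rot: [0.417, 3.108, -0.002]
wrist_force: [1.2, 0.3, -3.6]
width: 0.738
```

Emit:
{"fn": "drive_tool", "kwargs": {"steps": [[[0, 0, 0], 0], [[0, 0, 0], 0], [[0, 0, 0], 0], [[0, 0, 0], 0], [[0, 0, 0], 0], [[0, 0, 0], 0], [[0, 0, 0], 0], [[0, 0, 0], 0]]}}

```text
time: 20.2
tool_pos: [0.5829, -0.2298, 0.1989]
tcp_rot: [-0.418, -3.113, -0.0]
wrist_force: [-0.4, -0.1, -5.4]
width: 0.737
```

Run:
```python
from h import *
to((*T["far"],.2))
for n in("side","top"): cv2.imwrite(f"pics/{n}12.png",cv2.cvtColor(bot.read_camera(n),cv2.COLOR_RGB2BGR))
a=cv2.imread("pics/side12.png")[140:300,220:420]
cv2.imwrite("pics/s12c.png",cv2.resize(a,None,fx=3.5,fy=3.5,interpolation=cv2.INTER_CUBIC))
print(proj("side",(.583,-.23,.15)),proj("side",(.583,-.23,.2)), bot.read_state()["joint_vel"].round(4))
```

```text
t 20.2 pos [ 0.5829 -0.2298  0.1989] tilt 0.03 need tool mm [-1.1  0.1 -1.1] w 0.737 F [-0.44 -0.12 -5.39] tq [-0.017  0.003  0.06 ]
(np.float64(368.8974649689602), np.float64(216.8427205313494)) (np.float64(370.1658361617426), np.float64(199.32633210656957)) [-0.0014 -0.002  -0.002  -0.0008  0.0001  0.0006]
```

View pics/s12c.png

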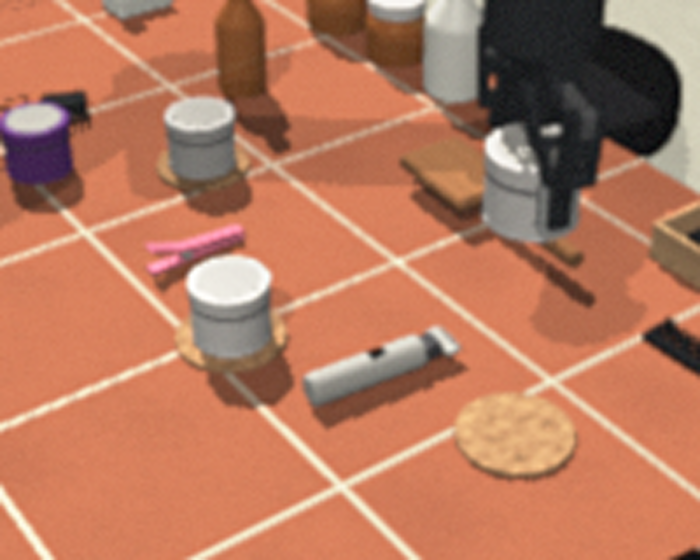

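View pics/top12.png

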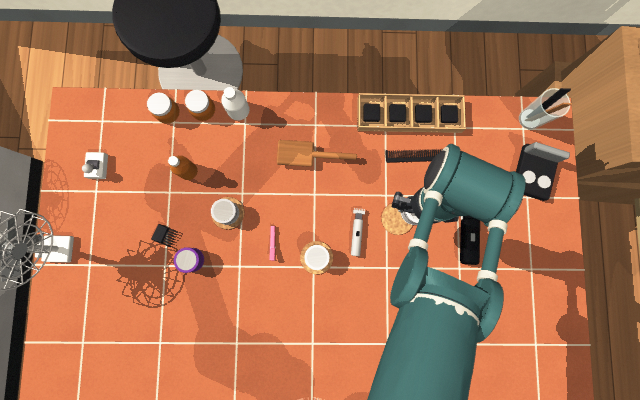

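The heavy tin hangs upright at crop (530,185), high above its bare coaster at (516,432). The two light tins are back on their coasters at crop (201,140) and (230,305), and the other things look unmoved. Handing in.

```bash
python3 -c "
from workcell import bot
print(bot.finish_job())"
```

```text
the job is handed in; nothing more can be done
None
```

I lifted each tin about 5 cm, starting nearest the fan: near about 1.7 N, middle about 2.1 N and far about 4.9 N (roughly 0.18, 0.21 and 0.50 kg). The two light tins went back on their coasters, and I kept the far one, the heaviest, in the gripper.

**Last checks (t ≈ 20 s):**
- **Held tin:** its underside is at about 0.19 m by the tool pose, the tool is tilted under 0.1°, and the arm is still. The wrist reads −5.4 N, and the finger opening has stayed at 0.737 since the grasp.
- **Light tins:** both stand upright on their coasters in the final side and top pictures.
- **Everything else:** the clip, trimmer, brush, comb, guard, bottle and the purple look-alike look unmoved. The arm partly hides the clipper and comb in the top view, so those two are less certain.

No check failed or disagreed. Both light tins stopped slightly short of their coasters at first, so I eased each down until the wrist force showed contact before opening the fingers. The hand-in gave no verdict.

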